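# Gauge the bores of turned sleeves and reject the unfinished ones

## Task

Try the plug gauge in the bore of each of the three brass sleeves in the white rack: a sound sleeve takes the pin all the way, up to the gauge's collar, under light pressure, while a bad one stops it partway; never force it (35 N at most). Leave the sound sleeves standing in their pockets, stand every bad one upright in the grey tray, and finish with the gauge back down in its wooden stand. Leave the sleeve under the microscope and everything else on the bench where it is.

Things in the scene. Friction and masses are not known exactly. Their poses are not given: they have to be found in the camera images.
- gauge: plug gauge standing upright in the stand; origin at the tip of its pin, z up along its axis. From the tip: hardened pin 16 mm diameter, 34 mm long (its end bevelled to 13.6 mm over 2.8 mm), then a collar 28 mm diameter, 6 mm thick, then a round aluminium handle 18 mm diameter, 66 mm long; 106 mm overall, about 0.13 kg
- stand: wooden block 64 x 64 x 45 mm, fixed, the gauge's stand; origin at the centre of its underside, z up. A round hole 20 mm wide and 40 mm deep is in the middle of its top; the gauge hangs in it by the collar, its tip then 11 mm above the work surface
- rack: white plastic plate 66 (x) x 196 (y) x 16 mm, fixed; origin at the centre of its underside. Three square pockets 43 mm wide, 10 mm deep, 62 mm apart in a row along its y axis. In each stands a loose, upright brass sleeve (not measured itself), with up to 2.5 mm of play to every side of the pocket's centre
- pocket1 (a point): centre of the floor (6 mm above the work surface) of the rack's +y end pocket, with a sleeve in it. Sleeves: flange 38 mm diameter, 6 mm thick at the foot, round body 30 mm diameter above it, 36 mm high in all (top 42 mm above the work surface), about 0.15 kg; bore in the middle, 17.4 mm wide, with a tapered lead-in 21.4 mm wide at the top and 4 mm deep
- pocket2 (a point): centre of the floor of the middle pocket, with a sleeve in it. A sound bore keeps its width down to a thin lip (11 mm hole) at the foot: the pin enters until the collar rests on the sleeve's top, tip 8 mm above the work surface. A bad bore narrows to 11 mm at a step already 14 mm below the top, which stops the pin with 20 mm still out
- pocket3 (a point): centre of the floor of the rack's -y end pocket, with a sleeve in it. Sleeves are alike outside; the gauge, not the eye, decides; one or two of the three are bad, in any pocket. A fourth sleeve, good or bad, stands under the microscope out of reach at the far left (y above 0.85 m) and is not part of the job. The names sleeve_a to sleeve_d do not tell which stands where
- tray: grey open tray for rejects, 124 (x) x 156 (y) x 22 mm outside, walls and floor 3 mm, fixed, empty; origin at the centre of its underside
- spool: bystander: spool of copper wire, 52 mm diameter, 40 mm high; origin at its underside
- flux_jar: bystander: amber jar with a white cap, 42 mm diameter, 45 mm high; origin at its underside
- board: bystander: small copper circuit board 60 x 45 mm, about 13 mm high; origin at its underside
- tweezers: bystander: steel tweezers 125 mm long, lying; origin at their middle
- driver: bystander: screwdriver 160 mm long, lying; origin at its middle
- standoff: bystander: steel threaded pillar standing, 15 mm wide, 37 mm high; origin at its underside
Mind the look-alikes: they are no part of the job. What is meant by the stand is not black or pink, and is the larger of those in its own colour.

How it is judged:
On the way:
1. the gauge goes all the way into a sound sleeve standing in the rack (((horizontal distance between gauge and sleeve_a below 0.003 m and z of gauge in the frame of sleeve_a below 0.006 m and height (world z) of sleeve_a below 0.01 m and angle between the z axis of gauge and the z axis of sleeve_a, either way round below 0.12 rad and (horizontal distance between sleeve_a and pocket1 below 0.008 m or horizontal distance between sleeve_a and pocket2 below 0.008 m or horizontal distance between sleeve_a and pocket3 below 0.008 m)) or (horizontal distance between gauge and sleeve_c below 0.003 m and z of gauge in the frame of sleeve_c below 0.006 m and height (world z) of sleeve_c below 0.01 m and angle between the z axis of gauge and the z axis of sleeve_c, either way round below 0.12 rad and (horizontal distance between sleeve_c and pocket1 below 0.008 m or horizontal distance between sleeve_c and pocket2 below 0.008 m or horizontal distance between sleeve_c and pocket3 below 0.008 m)))), for 0.1 s.
At the end, for the whole second after the job is handed in: Gauge released, upright, its pin down in the stand to the collar; every sleeve that takes the whole pin upright in a rack pocket (8 mm); every one that stops it upright on the tray's floor, axis 15 mm inside the edge; the fourth still on the microscope; all at rest (horizontal distance between gauge and stand below 0.006 m and height (world z) of gauge between 0.008 and 0.014 m and angle between gauge's own z axis and vertical below 0.08 rad and linear speed of each of gauge, sleeve_a, sleeve_c, sleeve_b, sleeve_d below 0.02 m/s and angle between each of sleeve_a, sleeve_c, sleeve_b, sleeve_d's own z axis and vertical below 0.1 rad and (((horizontal distance between sleeve_a and pocket1 below 0.008 m or horizontal distance between sleeve_a and pocket2 below 0.008 m or horizontal distance between sleeve_a and pocket3 below 0.008 m) and height (world z) of sleeve_a below 0.01 m) or (world y of sleeve_a above 0.8 m and height (world z) of sleeve_a below 0.01 m)) and (((horizontal distance between sleeve_c and pocket1 below 0.008 m or horizontal distance between sleeve_c and pocket2 below 0.008 m or horizontal distance between sleeve_c and pocket3 below 0.008 m) and height (world z) of sleeve_c below 0.01 m) or (world y of sleeve_c above 0.8 m and height (world z) of sleeve_c below 0.01 m)) and ((x of sleeve_b in the frame of tray between -0.045 and 0.045 m and y of sleeve_b in the frame of tray between -0.06 and 0.06 m and height (world z) of sleeve_b below 0.008 m) or (world y of sleeve_b above 0.8 m and height (world z) of sleeve_b below 0.01 m)) and ((x of sleeve_d in the frame of tray between -0.045 and 0.045 m and y of sleeve_d in the frame of tray between -0.06 and 0.06 m and height (world z) of sleeve_d below 0.008 m) or (world y of sleeve_d above 0.8 m and height (world z) of sleeve_d below 0.01 m)) and ((world y of sleeve_a above 0.8 m and height (world z) of sleeve_a below 0.01 m) or (world y of sleeve_b above 0.8 m and height (world z) of sleeve_b below 0.01 m) or (world y of sleeve_c above 0.8 m and height (world z) of sleeve_c below 0.01 m) or (world y of sleeve_d above 0.8 m and height (world z) of sleeve_d below 0.01 m))); the robot touches nothing.
It fails at once if the gauge is forced: it presses on a sleeve with more than 35 N (contact force between gauge and sleeve_a above 35 N or contact force between gauge and sleeve_b above 35 N or contact force between gauge and sleeve_c above 35 N or contact force between gauge and sleeve_d above 35 N).
It fails at once if the sleeve on the microscope or one of the other things on the mat is shifted by more than 25 mm (distance of any of spool, flux_jar, board, tweezers, driver, standoff from where it was at the start of the episode above 0.025 m or (world y of sleeve_a above 0.8 m and distance of sleeve_a from where it was at the start of the episode above 0.025 m) or (world y of sleeve_b above 0.8 m and distance of sleeve_b from where it was at the start of the episode above 0.025 m) or (world y of sleeve_c above 0.8 m and distance of sleeve_c from where it was at the start of the episode above 0.025 m) or (world y of sleeve_d above 0.8 m and distance of sleeve_d from where it was at the start of the episode above 0.025 m)).
It also fails if it takes over 72 s, if anything falls off the work surface, if the arm or the gripper's body presses on something with over 40 N, if the wrist force passes 120 N, or if a joint passes its speed limit or range.

## Robot

A 6-joint arm with a two-finger parallel gripper is mounted at the origin on the work surface. World frame = base frame: x ahead of the robot, y to its left, z up, the work surface at z = 0. Lengths are in m, angles in rad, forces in N, time in s.
With the tool pointing down it reaches from about 0.3 to 0.95 m from the base axis. Payload 3.1 kg.
Tool frame: the origin (TCP) lies at the very end of the fingers, on their centre line; the grasp point (between the pads) lies arm.grip_point_offset behind it (arm.grip_point_offset is the distance from the TCP to the grasp point, in m); z points along the fingers, y is the line along which they close (so a half turn about z gives the same grasp; the last joint's range is limited). The gripper opens to 85 mm and grips with 20 to 120 N. Pads are 22 mm wide; open, the fingers measure 114 mm over their backs; the gripper's body (76 mm by 85 mm) begins 54 mm behind the grasp point. The pads swing forward as they close: fully open they stand 13 mm farther back than shut.
Start: joints at [1.171, 0.308, 1.634, -0, 1.2, -0.07], TCP at [0.202, 0.591, 0.231] pointing down, gripper open.
Joint ranges: [-3.06, 3.06], [-0.79, 1.96], [0.05, 2.63], [-1.19, 4.34], [0.05, 2.64], [-2.94, 2.94]. Speed limits (rad/s): [2.79, 2.79, 3.14, 3.14, 3.14, 3.14].

## Interface

Orientations are given as a unit quaternion [w, x, y, z].
In Python, from rig import arm, viewer, job gives the robot as it stands.
- The arm moves only by the shell command python3 -m jog 'ROWS' [FORCE]. ROWS is JSON, a list of rows, each a list of 7 numbers: the shift along the world's x, y, z scaled (see below), then the turn, a rotation vector about the world's x, y, z scaled (see below), then the gripper command: -1 is shut, 1 is fully open, values between are in proportion. In form: [[tx, ty, tz, ax, ay, az, grip], ...]. A call has 1 to 12 rows; each row is the pose to reach, as a shift and turn from the pose commanded when the call began; what a row does not reach only later rows make up. The controller multiplies each number of a shift by 75 cm and each number of a turn by 2 rad. A row lasts 1/12 s, in which the tool goes at most 41.7 mm and 7.16 degrees, less where a joint would pass 70% of its speed; a pose out of reach is approached as far as the arm can. A call with a number of a shift or a turn outside -1 to 1 is refused whole. A call with a gripper value outside its range is refused whole. The fingers move at their own pace and stop on an object; FORCE is the grip in N (left out, the last holds). Time passes only in rows, so rows that repeat a pose let the fingers close. It gives the time, the measured TCP pose, the force, the opening and the grip force at its end, in the units of the state.
- arm.get_obs(): the state, without advancing time (a new reading comes with each control period).
- viewer.get_image(name): name is "side" or "top" or "wrist"; returns a dict with "image" (480x640x3 uint8, blue, green, red), "intrinsics" (3x3 intrinsics, pixels), "world_from_camera" (4x4, takes a point from camera to world coordinates). Camera axes: x right, y up, looking along -z (the intrinsics and any distortion apply to the point x, -y, -z); pixel columns grow to the right and rows downward; lengths in m; the calibration is good to about 2 mm. The wrist camera is an equidistant fisheye: a pixel r from the principal point sees the ray r / f radians off the axis. A picture is of the moment at which its call begins. There is no depth.
- job.finish_job(): hands the job in; it is judged then, once.
The state is a dict: "time": time; "joint_positions": joint angles; "qvel": joint speeds; "tau": joint torques, N m; "ee_pos": TCP position; "tool_rot": TCP orientation; "contact_force": force on the tool from outside, world axes, zero at the start; "wrist_torque": the same for the moment, N m; "width": finger opening in m; "grasp_force": force on a finger pad.
Only numpy, scipy, OpenCV 4.12 (cv2) and the standard library are available. Lean on these libraries where they do the work, as an engineer would, in place of code of your own. Each camera call takes 0.05 s, during which the arm holds its last target. There are 200 camera calls.

## Working session

There is one attempt and no reset: what is moved stays moved. The work goes in short steps, Python scripts to look and compute and a shell command to move; the robot and the scene stay as the last step left them, time stands still between calls to the robot, and variables do not carry over. Pictures are saved under pics/ and viewed, at most 10 in all, crops included, and the job is handed in when it is done.

```bash
ls; mkdir -p pics; python3 - <<'E'
from rig import arm, viewer
import cv2, numpy as np
o=arm.get_obs(); print({k:np.round(v,3).tolist() for k,v in o.items()}, arm.grip_point_offset)
for n in ("top","side"):
    d=viewer.get_image(n); cv2.imwrite(f"pics/{n}0.png",d["image"]); print(n,d["intrinsics"].tolist(),np.round(d["world_from_camera"],4).tolist(), [k for k in d])
E
```

```text
pics
{'time': 0.0, 'joint_positions': [1.171, 0.309, 1.635, -0.0, 1.2, -0.07], 'qvel': [0.0, -0.0, -0.0, -0.0, 0.0, -0.001], 'tau': [-0.0, -41.524, -27.667, 0.0, 0.01, 0.0], 'ee_pos': [0.202, 0.591, 0.23], 'tool_rot': [-0.0, 0.164, 0.986, -0.001], 'contact_force': [-0.94, -0.004, 0.526], 'wrist_torque': [0.031, -0.064, 0.012], 'grasp_force': 0.0, 'width': 0.085} 0.0187
top [[450.72939839710705, 0.0, 323.07201449892744], [0.0, 450.72939839710705, 241.2305170848146], [0.0, 0.0, 1.0]] [[0.0124, 0.9888, -0.149, 0.4098], [-0.9999, 0.0133, 0.0046, -0.0775], [0.0065, 0.1489, 0.9888, 0.9657], [0.0, 0.0, 0.0, 1.0]] ['image', 'intrinsics', 'world_from_camera']
side [[462.0388319672343, 0.0, 325.5125998265156], [0.0, 462.0388319672343, 239.56705017821744], [0.0, 0.0, 1.0]] [[0.7227, 0.4586, -0.5171, 0.0977], [-0.6912, 0.4756, -0.5441, -0.5357], [-0.0036, 0.7507, 0.6607, 0.5866], [0.0, 0.0, 0.0, 1.0]] ['image', 'intrinsics', 'world_from_camera']
```

View pics/top0.png

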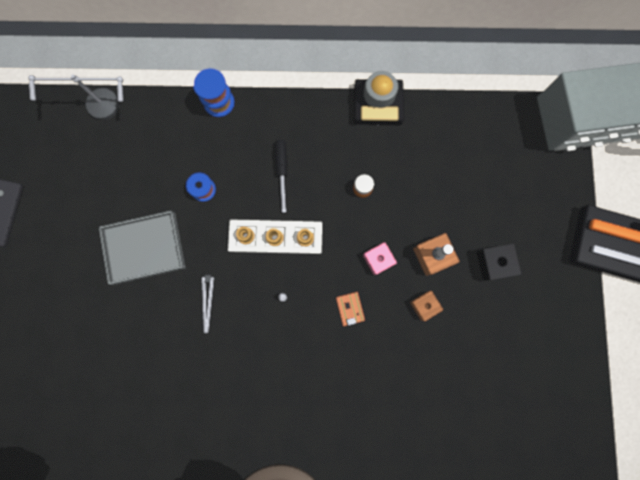

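View pics/side0.png

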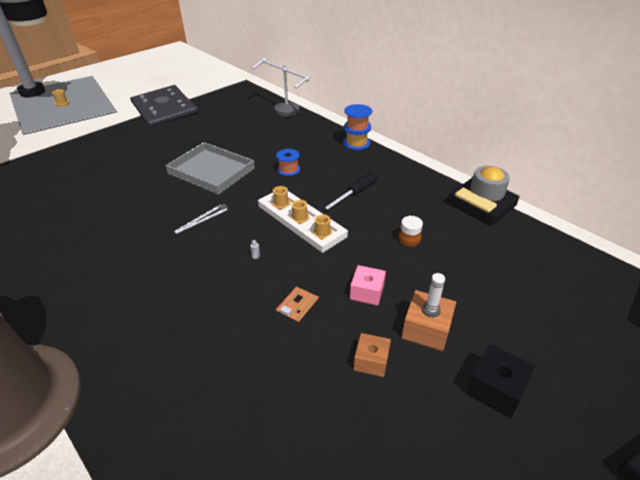

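The named object could be any of four blocks in the top view: wooden with the gauge (438,254), small wooden (427,306), pink (380,258) or black (502,262). The larger wooden one at (438,254) fits the description: it is neither black nor pink, is the larger of its colour, and holds the gauge. I'll confirm it in a crop and measure.

```bash
cat > h.py <<'E'
from rig import arm, viewer
import cv2, numpy as np
def ray(d,p):
    K=d["intrinsics"];T=d["world_from_camera"]
    u=np.array([(p[0]-K[0,2])/K[0,0],(p[1]-K[1,2])/K[1,1]])
    if d.get("fish"):
        t=np.hypot(*u); v=np.array([*(u/max(t,1e-9)*np.sin(t)),np.cos(t)])
    else: v=np.array([*u,1.])
    return T[:3,3], T[:3,:3]@(v*[1,-1,-1])
def onz(d,p,z):
    o,v=ray(d,p); return o+v*(z-o[2])/v[2]
def img(n):
    d=viewer.get_image(n); d["fish"]=n=="wrist"; d["hsv"]=cv2.cvtColor(d["image"],cv2.COLOR_BGR2HSV); return d
def blobs(d,lo,hi,amin=30):
    m=cv2.inRange(d["hsv"],np.array(lo),np.array(hi))
    cs=cv2.findContours(m,cv2.RETR_EXTERNAL,cv2.CHAIN_APPROX_NONE)[0]
    return sorted([c for c in cs if cv2.contourArea(c)>=amin],key=cv2.contourArea,reverse=True)
def cen(c):
    M=cv2.moments(c); return np.array([M["m10"],M["m01"]])/M["m00"]
E
python3 - <<'E'
from h import *
np.set_printoptions(precision=4,suppress=True)
d=img("top")
for name,lo,hi in (("white",(0,0,170),(180,50,255)),("brass",(15,90,80),(32,255,255)),("wood",(5,80,80),(15,255,255)),("grey",(0,0,70),(180,50,160))):
    for c in blobs(d,lo,hi,25):
        p=cen(c)
        if 90<p[0]<530 and 140<p[1]<350:
            r=cv2.minAreaRect(c); print(name,p,cv2.contourArea(c),"rect",np.round(r[0],1),np.round(r[1],1),round(r[2],1),"z0",onz(d,p,0)[:2],"z42",onz(d,p,.042)[:2])
a=cv2.resize(d["image"][215:335,340:530],None,fx=4,fy=4,interpolation=3)
b=cv2.resize(d["image"][205:270,90:330],None,fx=3.166,fy=3.166,interpolation=3)[:, :760]
b=cv2.resize(d["image"][205:265,215:340],(380,182),interpolation=3); a=cv2.resize(a,(640,404))
o=np.zeros((600,640,3),np.uint8);o[:404]=a;o[410:592,:380]=b
cv2.imwrite("pics/crop1.png",o)
E
```

```text
white [275.0033 236.0609] 2776.0 rect [274.7 236.1] [92.9 31.4] 1.3 z0 [0.5652 0.0224] z42 [0.5585 0.0181]
white [364.1367 183.3073] 236.5 rect [364.3 183.3] [17.7 17. ] 45.0 z0 [ 0.686  -0.1711] z42 [ 0.674  -0.1671]
white [206.7655 304.3366] 153.5 rect [207.  304.5] [53. 10.] 90.0 z0 [0.4168 0.1627] z42 [0.4165 0.1523]
white [447.7849 248.7339] 62.0 rect [447.5 248.5] [9. 9.] 90.0 z0 [ 0.5425 -0.3522] z42 [ 0.5367 -0.3402]
white [282.9084 194.0073] 45.5 rect [283.  193.5] [35.  3.] 88.2 z0 [0.6592 0.0077] z42 [0.6483 0.004 ]
white [351.0872 320.7282] 32.5 rect [351.1 320.8] [5.4 7.9] 71.6 z0 [ 0.3864 -0.1432] z42 [ 0.3874 -0.1404]
brass [244.7854 234.9604] 210.5 rect [244.5 235. ] [16. 17.] 90.0 z0 [0.5668 0.088 ] z42 [0.5599 0.0808]
brass [273.947  236.8098] 198.0 rect [274.  236.5] [16.3 14.8] 45.0 z0 [0.5636 0.0247] z42 [0.5569 0.0202]
brass [304.7943 237.2431] 192.0 rect [305.  237.5] [16.3 14.8] 45.0 z0 [ 0.5635 -0.0422] z42 [ 0.5568 -0.0437]
wood [435.4246 254.6205] 880.0 rect [436.8 253.9] [33.8 36.2] 65.6 z0 [ 0.5293 -0.325 ] z42 [ 0.5241 -0.3143]
wood [349.8495 307.0434] 6
[... 238 characters left out ...]
247.1] [60.6 80.8] 77.8 z0 [0.5372 0.3108] z42 [0.5317 0.2939]
grey [274.924  236.1371] 3115.0 rect [274.7 236.1] [95.2 34.2] 1.3 z0 [0.5651 0.0226] z42 [0.5583 0.0182]
grey [206.675  299.9131] 518.0 rect [207.5 304. ] [58. 13.] 90.0 z0 [0.4261 0.1634] z42 [0.4254 0.1529]
grey [503.8074 268.6201] 318.5 rect [502.9 265.8] [21.3 28.1] 76.0 z0 [ 0.5009 -0.4717] z42 [ 0.4969 -0.4546]
grey [282.6926 193.8879] 160.5 rect [282.6 193.1] [38.2  5.3] 86.8 z0 [0.6594 0.0082] z42 [0.6486 0.0045]
grey [438.8847 253.2378] 92.5 rect [438.7 253.1] [11.4 12. ] 71.6 z0 [ 0.5324 -0.3326] z42 [ 0.5271 -0.3215]
grey [282.5678 296.9831] 59.0 rect [282.5 297. ] [8. 9.] 90.0 z0 [0.4343 0.0027] z42 [ 0.4332 -0.0008]
```

View pics/crop1.png

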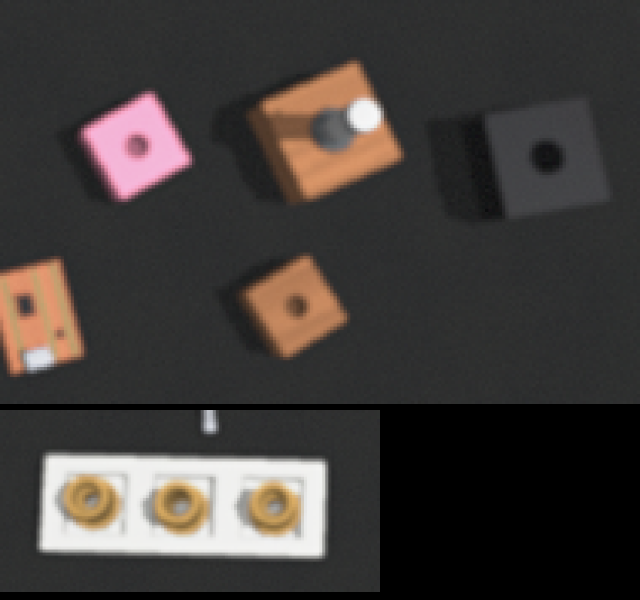

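The crop confirms that the larger wooden block holds the gauge, with the white handle end at about (448,249). The small wooden block, pink block and black block are empty. The rack's three sleeves are at (245,235), (274,237) and (305,237). Next I fly over the rack and take a wrist picture.

```bash
python3 -m jog '[[0.233,-0.38,0,0,0,0,1],[0.233,-0.38,0,0,0,0,1],[0.233,-0.38,0,0,0,0,1],[0.233,-0.38,0,0,0,0,1],[0.233,-0.38,0,0,0,0,1],[0.233,-0.38,0,0,0,0,1],[0.233,-0.38,0,0,0,0,1],[0.233,-0.38,0,0,0,0,1],[0.233,-0.38,0,0,0,0,1]]'
python3 -m jog '[[0.233,-0.38,0,0,0,0,1],[0.233,-0.38,0,0,0,0,1],[0.233,-0.38,0,0,0,0,1],[0.233,-0.38,0,0,0,0,1],[0.233,-0.38,0,0,0,0,1],[0.233,-0.38,0,0,0,0,1],[0.233,-0.38,0,0,0,0,1],[0.233,-0.38,0,0,0,0,1],[0.233,-0.38,0,0,0,0,1],[0.233,-0.38,0,0,0,0,1]]'
python3 - <<'E'
from h import *
d=img("wrist"); cv2.imwrite("pics/w1.png",d["image"]); print(d["intrinsics"],d["world_from_camera"]); print(arm.get_obs()["joint_positions"])
E
```

```text
time: 0.9
ee_pos: [0.3801, 0.3007, 0.2311]
tool_rot: [0.001, 0.167, 0.986, -0.002]
contact_force: [0.6, 0.3, 0.0]
width: 0.0852
grasp_force: 0.0
time: 1.73
ee_pos: [0.5526, 0.0197, 0.2308]
tool_rot: [-0.0, 0.166, 0.986, 0.0]
contact_force: [-1.3, 0.3, 0.4]
width: 0.0856
grasp_force: 0.0
[[371.64829954   0.         314.67607047]
 [  0.         371.64829954 238.15167296]
 [  0.           0.           1.        ]] [[ 3.28293912e-01 -9.08065637e-01 -2.60076733e-01  4.86673202e-01]
 [ 9.44575346e-01  3.15393530e-01  9.11281402e-02  4.32362165e-02]
 [-7.23813748e-04 -2.75578884e-01  9.61278188e-01  3.74554518e-01]
 [ 0.00000000e+00  0.00000000e+00  0.00000000e+00  1.00000000e+00]]
[-4.10752129e-02  1.70059087e-01  1.80639672e+00  8.09516939e-04
  1.16683101e+00 -1.28037424e+00]
```

View pics/w1.png

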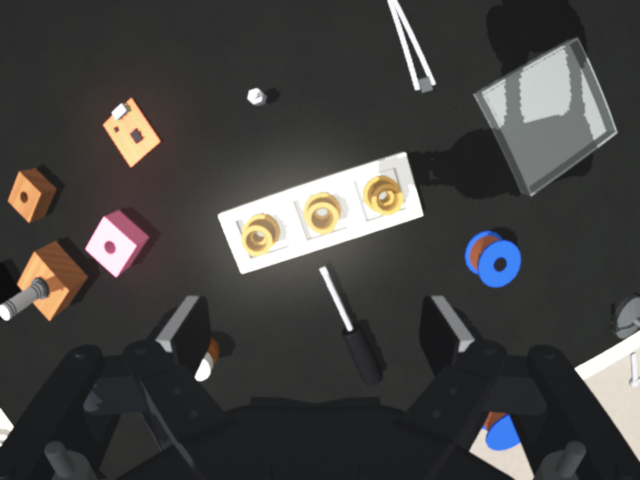

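The wrist view shows the three sleeves at (262,233), (323,213) and (384,195), the rack, the tray at upper right and the gauge at far left (8,312). Next I measure the bore centres.

```bash
cat >> h.py <<'E'
def circ(d,p,z,r,half=26,s=6,tol=.08):
    """best Hough circle of radius r (m) at height z near pixel p -> world xy, pixel"""
    x0,y0=int(p[0])-half,int(p[1])-half
    g=cv2.resize(cv2.cvtColor(d["image"],6)[y0:y0+2*half,x0:x0+2*half],None,fx=s,fy=s,interpolation=2)
    o,v=ray(d,p); L=abs((z-o[2])/v[2])*np.linalg.norm(v); R=d["intrinsics"][0,0]*r/L*s
    if not d["fish"]: R*=np.linalg.norm(v)
    c=cv2.HoughCircles(cv2.GaussianBlur(g,(0,0),s/2),cv2.HOUGH_GRADIENT,1,200,param1=60,param2=8,minRadius=int(R*(1-tol)),maxRadius=int(R*(1+tol)+1))
    if c is None: return None,None
    q=(c[0,0,:2]+.5)/s-.5+[x0,y0]; return onz(d,q,z)[:2],q
E
python3 - <<'E'
from h import *
np.set_printoptions(precision=4,suppress=True)
d=img("wrist"); t=img("top")
a=d["image"].copy()
for D,P in ((d,[(384,195),(323,213),(262,233)]),(t,[(244,235),(274,237),(305,237)])):
  for p in P:
    for z,r in ((.042,.015),(.042,.0107),(.038,.0087)):
        w,q=circ(D,p,z,r,26 if D is d else 14); print(p,r,w,q)
for D in (d,t):
    c=max((c for c in blobs(D,(0,0,150),(180,60,255),1000) if abs(onz(D,cen(c),0.016)[:2]-[.56,.02]).max()<.03),key=cv2.contourArea)
    W=np.array([onz(D,p,.016)[:2] for p in cv2.convexHull(c)[:,0].astype(float)]).astype(np.float32)
    r=cv2.minAreaRect(W*1000); print("rack",r)
    b=cv2.boxPoints(r); print(b/1000)
for D,lo,hi in ((t,(0,0,70),(180,50,160)),):
    c=[c for c in blobs(D,lo,hi,2000)if cen(c)[0]<200][0]
    W=np.array([onz(D,p,.018)[:2] for p in cv2.convexHull(c)[:,0].astype(float)]).astype(np.float32); print("tray",cv2.minAreaRect(W*1000))
print("gauge top",onz(t,(447.8,248.7),.117))
E
```

```text
(384, 195) 0.015 [0.5596 0.0853] [383.3333 197.8333]
(384, 195) 0.0107 [0.5633 0.0868] [386. 201.]
(384, 195) 0.0087 [0.5645 0.0862] [385.     201.6667]
(323, 213) 0.015 [0.5612 0.0244] [321.     220.3333]
(323, 213) 0.0107 [0.5604 0.0245] [320.8333 219.5   ]
(323, 213) 0.0087 [0.5612 0.0233] [319.8333 219.6667]
(262, 233) 0.015 [ 0.5614 -0.0418] [254.5 243. ]
(262, 233) 0.0107 [ 0.5608 -0.0406] [255.5 242. ]
(262, 233) 0.0087 [ 0.5611 -0.0427] [254.1667 241.8333]
(244, 235) 0.015 [0.5601 0.0911] [239.8333 234.8333]
(244, 235) 0.0107 [0.5604 0.0952] [237.8333 234.6667]
(244, 235) 0.0087 [0.582  0.0839] [244.     224.8333]
(274, 237) 0.015 [0.559  0.0143] [276.8333 235.8333]
(274, 237) 0.0107 [0.5618 0.0116] [278.1667 234.5   ]
(274, 237) 0.0087 [0.5633 0.0086] [279.8333 234.1667]
(305, 237) 0.015 [ 0.5572 -0.0321] [299.1667 237.    ]
(305, 237) 0.0107 [ 0.5557 -0.029 ] [297.6667 237.6667]
(305, 237) 0.0087 [ 0.5683 -0.0275] [297.1667 232.    ]
rack ((562.1425170898438, 22.34527587890625), (199.01815795898438, 69.38008117675781), 89.41583251953125)
[[ 0.5264 -0.0768]
 [ 0.5958 -0.0775]
 [ 0.5978  0.1215]
 [ 0.5285  0.1222]]Traceback (most recent call last):
  File "<stdin>", line 10, in <module>
ValueError: max() iterable argument is empty
```

```bash
python3 - <<'E'
from h import *
np.set_printoptions(precision=4,suppress=True)
d=img("wrist"); t=img("top")
for c in blobs(d,(12,70,60),(35,255,255),100):
    p=cen(c)
    if 200<p[0]<430 and 150<p[1]<270:
        (x,y),r=cv2.minEnclosingCircle(c); print(p,cv2.contourArea(c),(x,y),r,onz(d,p,.035)[:2])
for c in blobs(t,(0,0,70),(180,50,160),2000):
    if cen(c)[0]<200:
        W=np.array([onz(t,p,.018)[:2] for p in cv2.convexHull(c)[:,0].astype(float)]).astype(np.float32); print("tray",cv2.minAreaRect(W*1000))
print("gauge top",onz(t,(447.8,248.7),.117))
a=cv2.resize(d["image"][165:265,235:415],(792,440),interpolation=2)
for x in range(240,415,20): cv2.line(a,(int((x-235+.5)*4.4),0),(int((x-235+.5)*4.4),5),(0,255,0)); cv2.putText(a,str(x),(int((x-235)*4.4)-10,16),0,.4,(0,255,0))
for y in range(170,265,20): cv2.line(a,(0,int((y-165+.5)*4.4)),(5,int((y-165+.5)*4.4)),(0,255,0));cv2.putText(a,str(y),(6,int((y-165)*4.4)+5),0,.4,(0,255,0))
cv2.imwrite("pics/w1c.png",a)
E
```

```text
[380.7767 198.1033] 1142.0 (381.1278076171875, 198.40225219726562) 20.90046501159668 [0.5598 0.0852]
[257.47   236.6531] 1127.0 (256.6052551269531, 237.2894744873047) 21.738441467285156 [ 0.5576 -0.0372]
[319.568  215.1834] 1099.5 (320.0, 215.53659057617188) 20.56102180480957 [0.557  0.0257]
tray ((546.5523071289062, 284.6628723144531), (130.9864044189453, 217.8103790283203), 3.5934371948242188)
tray ((274.99444580078125, 249.18792724609375), (247.92138671875, 340.6183166503906), 77.89525604248047)
gauge top [ 0.5265 -0.3189  0.117 ]
```

View pics/w1c.png

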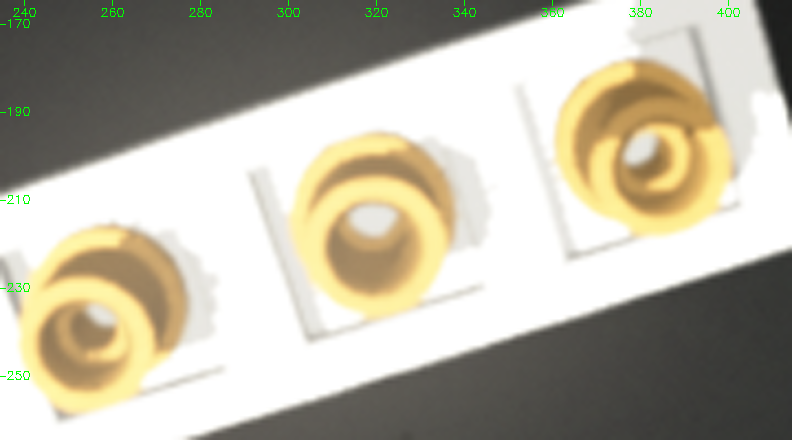

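Ring-top centres in the wrist picture are (384.8,201.5), (320,220) and (254.5,243), agreeing with the Hough circles. That puts the sleeves at about (0.5637,0.0862), (0.561,0.0242) and (0.5612,-0.0417). Next I move over the gauge at the same tool yaw.

```bash
python3 -m jog '[[-0.035,-0.452,0.1,0,0,0,1],[-0.035,-0.452,0.1,0,0,0,1],[-0.035,-0.452,0.1,0,0,0,1],[-0.035,-0.452,0.1,0,0,0,1],[-0.035,-0.452,0.1,0,0,0,1],[-0.035,-0.452,0.1,0,0,0,1],[-0.035,-0.452,0.1,0,0,0,1],[-0.035,-0.452,0.1,0,0,0,1],[-0.035,-0.452,0.1,0,0,0,1],[-0.035,-0.452,0.1,0,0,0,1],[-0.035,-0.452,0.1,0,0,0,1]]'
python3 - <<'E'
from h import *
np.set_printoptions(precision=4,suppress=True)
d=img("wrist"); print(arm.get_obs()["ee_pos"])
for c in blobs(d,(0,0,170),(180,60,255),60): 
    (x,y),r=cv2.minEnclosingCircle(c); print(cen(c),cv2.contourArea(c),(x,y),r,onz(d,(x,y),.117)[:2])
cv2.imwrite("pics/w2.png",d["image"])
E
```

```text
time: 2.9
ee_pos: [0.5258, -0.3167, 0.3061]
tool_rot: [-0.0, 0.164, 0.986, 0.001]
contact_force: [-0.6, -0.4, -0.5]
width: 0.0854
grasp_force: 0.0
[ 0.5257 -0.3157  0.3057]
[ 21.82   189.9714] 9238.5 (3.5, 165.5) 165.537109375 [ 0.3483 -0.6397]
[613.7568 372.4656] 5139.0 (622.7124633789062, 385.8945617675781) 70.02604675292969 [0.9398 0.0591]
[501.547  446.4476] 2161.5 (509.3219299316406, 446.41094970703125) 38.59580612182617 [ 0.9436 -0.1574]
[ 32.6738 379.2252] 1691.5 (46.5, 380.5) 53.05195999145508 [ 0.625  -0.7519]
[467.7261 271.9563] 595.0 (468.3134460449219, 272.3731384277344) 15.118000030517578 [ 0.6353 -0.1879]
[ 58.3898 289.7758] 528.5 (57.0, 290.5) 36.169837951660156 [ 0.5119 -0.6337]
[591.074  154.6493] 326.5 (593.0, 155.5) 19.006677627563477 [ 0.5599 -0.0057]
[594.7572 118.8035] 270.5 (593.0, 120.52941131591797) 14.521411895751953 [0.5226 0.0039]
[313.4943 211.4173] 264.0 (313.35821533203125, 211.19403076171875) 9.888364791870117 [ 0.5253 -0.3172]
[520.4554 179.4484] 239.0 (523.5, 179.0) 17.9514217376709 [ 0.5597 -0.1063]
[110.5648 349.7239] 209.5 (107.0, 347.5) 16.37843894958496 [ 0.5979 -0.6033]
[562.3317 211.6343] 103.0 (562.0, 212.5) 25.985671997070312 [ 0.6093 -0.0633]
[565.7274 122.7344] 96.0 (565.5, 120.5) 8.860122680664062 [ 0.5144 -0.037 ]
[416.2472  40.1835] 89.0 (416.5, 40.0) 6.576573371887207 [ 0.4036 -0.1767]
[127.6791 415.6087] 80.5 (128.5, 415.5) 8.860122680664062 [ 0.7021 -0.6391]
```

View pics/w2.png

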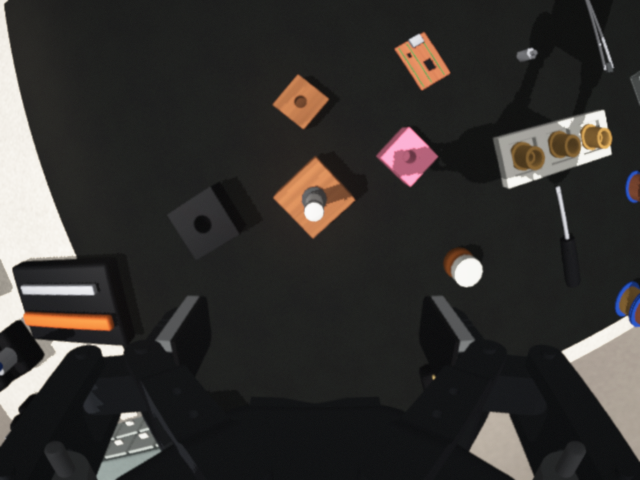

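```bash
python3 -m jog '[[-0.001,-0.002,-0.16,0,0,0,1],[-0.001,-0.002,-0.16,0,0,0,1],[-0.001,-0.002,-0.16,0,0,0,0.2],[-0.001,-0.002,-0.16,0,0,0,0.2],[-0.001,-0.002,-0.312,0,0,0,0.2],[-0.001,-0.002,-0.312,0,0,0,0.2],[-0.001,-0.002,-0.312,0,0,0,0.2],[-0.001,-0.002,-0.312,0,0,0,0.2],[-0.001,-0.002,-0.312,0,0,0,0.2],[-0.001,-0.002,-0.312,0,0,0,-1],[-0.001,-0.002,-0.312,0,0,0,-1],[-0.001,-0.002,-0.312,0,0,0,-1]]' 25
python3 -m jog '[[0,0,0,0,0,0,-1],[0,0,0,0,0,0,-1],[0,0,0,0,0,0,-1]]' 25
```

```text
time: 3.95
ee_pos: [0.5274, -0.3203, 0.0759]
tool_rot: [0.003, 0.164, 0.986, -0.001]
contact_force: [2.2, 3.3, -0.7]
width: 0.0176
grasp_force: 27.2
time: 4.2
ee_pos: [0.5275, -0.3203, 0.0758]
tool_rot: [0.003, 0.164, 0.986, -0.001]
contact_force: [2.0, 0.6, 7.2]
width: 0.0172
grasp_force: 27.9
```

```bash
python3 -m jog '[[0,0,0.02,0,0,0,-1],[0,0,0.06,0,0,0,-1],[0,0,0.133,0,0,0,-1],[0,0,0.133,0,0,0,-1],[0,0,0.133,0,0,0,-1],[0,0,0.133,0,0,0,-1]]' 25
python3 - <<'E'
from h import *
np.set_printoptions(precision=4,suppress=True)
print(arm.get_obs()["ee_pos"],arm.get_obs()["ee_pos"])
d=img("wrist")
for c in blobs(d,(0,0,170),(180,60,255),60): 
    (x,y),r=cv2.minEnclosingCircle(c)
    if 200<x<430 and 150<y<400: print(cen(c),cv2.contourArea(c),(x,y),r)
cv2.imwrite("pics/w3.png",d["image"])
E
```

```text
time: 4.7
ee_pos: [0.5252, -0.3196, 0.173]
tool_rot: [0.001, 0.164, 0.986, -0.001]
contact_force: [-0.2, 0.0, -2.4]
width: 0.0172
grasp_force: 27.1
[ 0.5252 -0.3196  0.173 ] [ 0.5252 -0.3196  0.173 ]
[314.6558 345.5616] 2088.5 (314.4376220703125, 346.0301513671875) 26.900806427001953
[315.0023 292.7955] 1298.0 (315.4169006347656, 297.9906311035156) 27.349712371826172
```

View pics/w3.png

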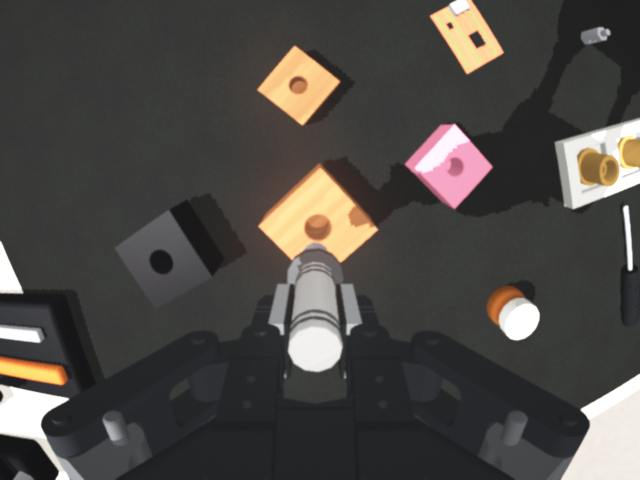

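The gauge is held upright in the gripper with its handle end at (314,346). The empty stand hole is at about (318,227). I'll compute the offsets.

```bash
python3 - <<'E'
from h import *
np.set_printoptions(precision=4,suppress=True)
o=arm.get_obs(); p=np.array(o["ee_pos"]); d=img("wrist")
from scipy.spatial.transform import Rotation as R
q=o["tool_rot"]; M=R.from_quat([*q[1:],q[0]]).as_matrix(); print("tool z",M[:,2],p)
for h in (.036,.0412,.046): print(h,(onz(d,(314.5,346),p[2]+h)-p)@M)
print("hole",circ(d,(318,227),.045,.010,half=30,tol=.15),onz(d,(318,227),.045))
print("stand top corners", [onz(d,c,.045)[:2] for c in ((321,165),(378,229),(259,226))])
g=cv2.cvtColor(d["image"],6)
print("dark hole",[ (cen(c),onz(d,cen(c),.045)[:2]) for c in blobs(d,(5,60,20),(20,255,140),80) if 280<cen(c)[0]<350 and 190<cen(c)[1]<260])
E
```

```text
tool z [-0.0016  0.001  -1.    ] [ 0.5239 -0.3187  0.171 ]
0.036 [ 0.0011  0.0005 -0.036 ]
0.0412 [ 0.0044  0.0005 -0.0412]
0.046 [ 0.0075  0.0005 -0.046 ]
hole (array([ 0.5253, -0.318 ]), array([315.5   , 230.3333])) [ 0.5234 -0.3154  0.045 ]
stand top corners [array([ 0.4803, -0.2984]), array([ 0.5396, -0.2729]), array([ 0.5082, -0.3572])]
dark hole [(array([320.8636, 192.87  ]), array([ 0.4997, -0.3051]))]
```

```bash
python3 -m jog '[[0.054,0.368,0,0,0,0,-1],[0.054,0.368,0,0,0,0,-1],[0.054,0.368,0,0,0,0,-1],[0.054,0.368,0,0,0,0,-1],[0.054,0.368,0,0,0,0,-1],[0.054,0.368,0,0,0,0,-1],[0.054,0.368,0,0,0,0,-1],[0.054,0.368,-0.067,0,0,0,-1],[0.054,0.368,-0.067,0,0,0,-1],[0.054,0.368,-0.067,0,0,0,-1],[0.054,0.368,-0.067,0,0,0,-1],[0.054,0.368,-0.067,0,0,0,-1]]' 25
python3 - <<'E'
from h import *
d=img("wrist"); o=arm.get_obs(); print(o["ee_pos"],o["contact_force"])
cv2.imwrite("pics/w4.png",d["image"])
a=cv2.resize(d["image"][180:300,230:410],(795,530),interpolation=2)
cv2.imwrite("pics/w4c.png",a)
E
```

```text
time: 5.8
ee_pos: [0.5656, -0.0441, 0.1219]
tool_rot: [-0.0, 0.165, 0.986, -0.0]
contact_force: [0.3, -0.1, -0.8]
width: 0.0174
grasp_force: 27.1
[ 0.56630272 -0.0443089   0.12271602] [ 0.49989016  0.24229586 -1.14080157]
```

View pics/w4c.png

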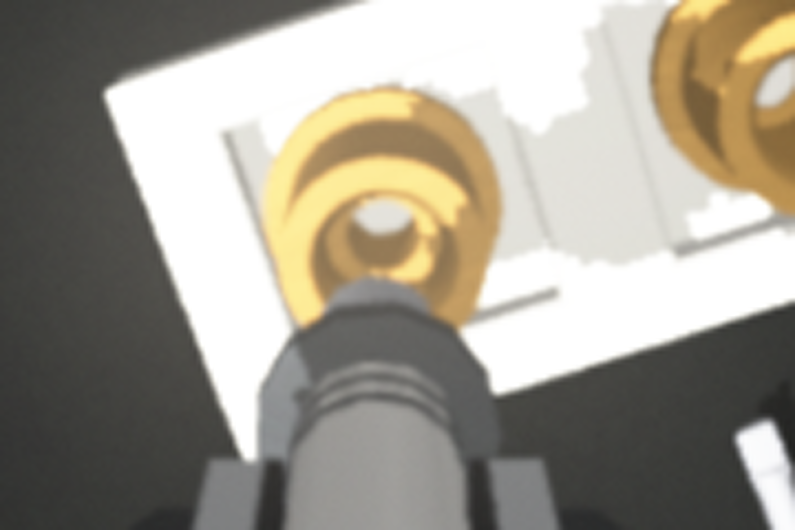

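```bash
cat >> h.py <<'E'
from scipy.spatial.transform import Rotation as R
def pose():
    o=arm.get_obs(); q=o["tool_rot"]; return np.array(o["ee_pos"]), R.from_quat([*q[1:],q[0]]).as_matrix(), np.array(o["contact_force"])
E
python3 - <<'E'
from h import *
np.set_printoptions(precision=4,suppress=True)
p,M,f=pose(); d=img("wrist"); print(p,f)
for zt in (.062,.065,.068):
    w=onz(d,(315.1,242.4),p[2]-zt); ax=w-0.0068*M[:,0]; print(zt,"axis",ax,(ax-p)@M)
print(circ(d,(316,238),.042,.0107,half=24,tol=.1), onz(d,(316.7,238.8),.042))
E
```

```text
[ 0.5663 -0.0443  0.1227] [ 0.4999  0.2423 -1.1408]
0.062 axis [ 0.5651 -0.0431  0.0607] [0.0017 0.0007 0.062 ]
0.065 axis [ 0.5659 -0.0434  0.0577] [0.0008 0.0007 0.065 ]
0.068 axis [ 0.5668 -0.0437  0.0547] [-0.0001  0.0007  0.068 ]
(array([ 0.561, -0.041]), array([316.1667, 237.3333])) [ 0.5621 -0.041   0.042 ]
```

```bash
python3 -m jog '[[-0.006,0.0033,-0.006,0,0,0,-1],[-0.006,0.0033,-0.013,0,0,0,-1],[-0.006,0.0033,-0.013,0,0,0,-1],[-0.006,0.0033,-0.013,0,0,0,-1]]' 25
python3 - <<'E'
from h import *
np.set_printoptions(precision=4,suppress=True)
p,M,f=pose(); d=img("wrist"); print(p,f)
a=cv2.resize(d["image"][180:300,230:410],(795,530),interpolation=2)
cv2.imwrite("pics/w5c.png",a)
E
```

```text
time: 6.23
ee_pos: [0.5604, -0.0408, 0.1117]
tool_rot: [-0.0, 0.164, 0.986, -0.0]
contact_force: [-0.2, 0.3, -1.8]
width: 0.0173
grasp_force: 27.1
[ 0.5604 -0.0408  0.1117] [-0.1928  0.2664 -1.7972]
```

View pics/w5c.png

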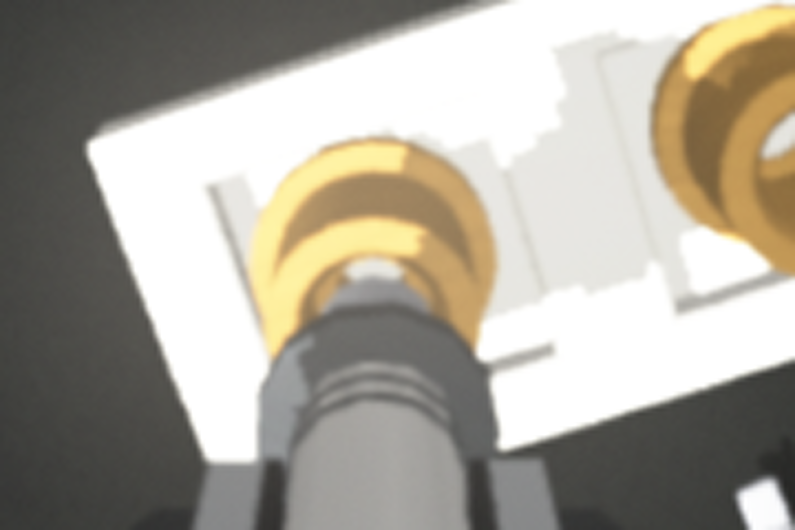

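```bash
python3 -m jog '[[0.0017,-0.0008,0,0,0,0,-1],[0.0017,-0.0008,-0.002,0,0,0,-1],[0.0017,-0.0008,-0.004,0,0,0,-1],[0.0017,-0.0008,-0.006,0,0,0,-1],[0.0017,-0.0008,-0.008,0,0,0,-1],[0.0017,-0.0008,-0.01,0,0,0,-1],[0.0017,-0.0008,-0.01,0,0,0,-1],[0.0017,-0.0008,-0.01,0,0,0,-1]]' 25
python3 -m jog '[[0,0,-0.002,0,0,0,-1],[0,0,-0.004,0,0,0,-1],[0,0,-0.006,0,0,0,-1],[0,0,-0.006,0,0,0,-1]]' 25
```

```text
time: 6.95
ee_pos: [0.562, -0.0413, 0.1043]
tool_rot: [-0.0, 0.164, 0.986, -0.0]
contact_force: [0.2, -0.1, -1.6]
width: 0.0169
grasp_force: 27.1
time: 7.28
ee_pos: [0.5619, -0.0413, 0.0996]
tool_rot: [-0.0, 0.164, 0.986, 0.0]
contact_force: [0.3, 0.3, -1.3]
width: 0.0173
grasp_force: 27.1
```

```bash
python3 -m jog '[[0,0,-0.0013,0,0,0,-1],[0,0,-0.0027,0,0,0,-1],[0,0,-0.004,0,0,0,-1],[0,0,-0.0053,0,0,0,-1],[0,0,-0.0067,0,0,0,-1],[0,0,-0.0067,0,0,0,-1]]' 25
python3 -m jog '[[0,0,-0.0013,0,0,0,-1],[0,0,-0.002,0,0,0,-1],[0,0,-0.002,0,0,0,-1]]' 25
```

```text
time: 7.78
ee_pos: [0.562, -0.0413, 0.0947]
tool_rot: [-0.0, 0.164, 0.986, 0.0]
contact_force: [-0.6, 0.9, -1.4]
width: 0.017
grasp_force: 27.1
time: 8.03
ee_pos: [0.5621, -0.0413, 0.0933]
tool_rot: [-0.0, 0.164, 0.986, 0.0]
contact_force: [0.8, 0.1, -1.3]
width: 0.017
grasp_force: 27.1
```

```bash
python3 -m jog '[[0,0,-0.0013,0,0,0,-1],[0,0,-0.0027,0,0,0,-1],[0,0,-0.0027,0,0,0,-1]]' 25
python3 -m jog '[[0,0,-0.0013,0,0,0,-1],[0,0,-0.0027,0,0,0,-1],[0,0,-0.0027,0,0,0,-1]]' 25
```

```text
time: 8.28
ee_pos: [0.5627, -0.0414, 0.0927]
tool_rot: [0.0, 0.164, 0.986, -0.0]
contact_force: [-2.0, -0.0, 5.3]
width: 0.0173
grasp_force: 27.8
time: 8.53
ee_pos: [0.5636, -0.0416, 0.0925]
tool_rot: [0.001, 0.164, 0.986, -0.0]
contact_force: [-3.6, 0.1, 12.5]
width: 0.0173
grasp_force: 28.4
```

S3 stops the pin at TCP 0.0925, tip 28 mm, with 14 N: pocket3 is bad. Next is the middle sleeve.

```bash
python3 -m jog '[[0,0,0.02,0,0,0,-1],[0,0,0.06,0,0,0,-1],[0,0.05,0.06,0,0,0,-1],[0,0.088,0.06,0,0,0,-1],[0,0.088,0.06,0,0,0,-1],[0,0.088,0.06,0,0,0,-1],[0,0.088,0.03,0,0,0,-1],[0,0.088,0.026,0,0,0,-1],[0,0.088,0.022,0,0,0,-1],[0,0.088,0.018,0,0,0,-1],[0,0.088,0.0145,0,0,0,-1],[0,0.088,0.0145,0,0,0,-1]]' 25
```

```text
time: 9.53
ee_pos: [0.5621, 0.0242, 0.1001]
tool_rot: [-0.0, 0.164, 0.986, -0.0]
contact_force: [-1.3, 0.3, -1.1]
width: 0.0172
grasp_force: 27.1
```

```bash
python3 -m jog '[[0,0,-0.002,0,0,0,-1],[0,0,-0.004,0,0,0,-1],[0,0,-0.006,0,0,0,-1],[0,0,-0.008,0,0,0,-1],[0,0,-0.01,0,0,0,-1],[0,0,-0.011,0,0,0,-1],[0,0,-0.012,0,0,0,-1],[0,0,-0.012,0,0,0,-1]]' 25
python3 -m jog '[[0,0,-0.0013,0,0,0,-1],[0,0,-0.0027,0,0,0,-1],[0,0,-0.0027,0,0,0,-1]]' 25
```

```text
time: 10.2
ee_pos: [0.5622, 0.0246, 0.0912]
tool_rot: [-0.0, 0.164, 0.986, -0.0]
contact_force: [-0.5, -0.7, -2.0]
width: 0.0174
grasp_force: 27.1
time: 10.45
ee_pos: [0.5622, 0.0247, 0.0891]
tool_rot: [-0.0, 0.164, 0.986, -0.0]
contact_force: [-0.0, -0.8, -1.9]
width: 0.0167
grasp_force: 27.2
```

Passed 0.0925 freely, so pocket2 looks sound. I'll continue to the collar, expected at TCP about 0.073.

```bash
python3 -m jog '[[0,0,-0.002,0,0,0,-1],[0,0,-0.004,0,0,0,-1],[0,0,-0.006,0,0,0,-1],[0,0,-0.008,0,0,0,-1],[0,0,-0.01,0,0,0,-1],[0,0,-0.012,0,0,0,-1],[0,0,-0.014,0,0,0,-1],[0,0,-0.016,0,0,0,-1],[0,0,-0.018,0,0,0,-1],[0,0,-0.0195,0,0,0,-1],[0,0,-0.0195,0,0,0,-1]]' 25
python3 -m jog '[[0,0,-0.0013,0,0,0,-1],[0,0,-0.0027,0,0,0,-1],[0,0,-0.0027,0,0,0,-1]]' 25
```

```text
time: 11.37
ee_pos: [0.5621, 0.0247, 0.0744]
tool_rot: [-0.0, 0.164, 0.986, 0.0]
contact_force: [-0.6, -1.8, -2.4]
width: 0.0171
grasp_force: 27.1
time: 11.62
ee_pos: [0.5624, 0.0246, 0.073]
tool_rot: [0.0, 0.164, 0.986, -0.0]
contact_force: [-0.5, -1.5, 1.5]
width: 0.0171
grasp_force: 27.4
```

```bash
python3 -m jog '[[0,0,-0.0013,0,0,0,-1],[0,0,-0.0027,0,0,0,-1],[0,0,-0.0027,0,0,0,-1]]' 25
```

```text
time: 11.87
ee_pos: [0.5628, 0.0246, 0.0727]
tool_rot: [0.0, 0.164, 0.986, -0.0]
contact_force: [-4.9, -2.8, 10.9]
width: 0.0174
grasp_force: 28.5
```

The collar seats on the middle sleeve with the tip at 8 mm: pocket2 is sound. Now pocket1.

```bash
python3 -m jog '[[0,0,0.015,0,0,0,-1],[0,0,0.04,0,0,0,-1],[0,0,0.085,0,0,0,-1],[0.0033,0.05,0.085,0,0,0,-1],[0.0033,0.0827,0.085,0,0,0,-1],[0.0033,0.0827,0.085,0,0,0,-1],[0.0033,0.0827,0.057,0,0,0,-1],[0.0033,0.0827,0.052,0,0,0,-1],[0.0033,0.0827,0.048,0,0,0,-1],[0.0033,0.0827,0.044,0,0,0,-1],[0.0033,0.0827,0.0393,0,0,0,-1],[0.0033,0.0827,0.0393,0,0,0,-1]]' 25
```

```text
time: 12.87
ee_pos: [0.5645, 0.0863, 0.0997]
tool_rot: [-0.0, 0.164, 0.986, -0.0]
contact_force: [-0.1, -0.3, -2.0]
width: 0.0172
grasp_force: 27.1
```

```bash
python3 -m jog '[[0,0,-0.002,0,0,0,-1],[0,0,-0.004,0,0,0,-1],[0,0,-0.006,0,0,0,-1],[0,0,-0.008,0,0,0,-1],[0,0,-0.01,0,0,0,-1],[0,0,-0.011,0,0,0,-1],[0,0,-0.012,0,0,0,-1],[0,0,-0.012,0,0,0,-1]]' 25
python3 -m jog '[[0,0,-0.0013,0,0,0,-1],[0,0,-0.0027,0,0,0,-1],[0,0,-0.0027,0,0,0,-1]]' 25
```

```text
time: 13.53
ee_pos: [0.5654, 0.0866, 0.0927]
tool_rot: [0.001, 0.164, 0.986, -0.0]
contact_force: [-1.9, -0.9, 6.3]
width: 0.0174
grasp_force: 28.0
time: 13.78
ee_pos: [0.5664, 0.0865, 0.0924]
tool_rot: [0.001, 0.164, 0.986, -0.0]
contact_force: [-3.6, -2.4, 14.0]
width: 0.0175
grasp_force: 28.6
```

Pocket1 is bad too. I return the gauge to its stand.

```bash
python3 -m jog '[[0,0,0.02,0,0,0,-1],[0,0,0.095,0,0,0,-1],[-0.051,-0.539,0.095,0,0,0,-1],[-0.051,-0.539,0.095,0,0,0,-1],[-0.051,-0.539,0.095,0,0,0,-1],[-0.051,-0.539,0.095,0,0,0,-1],[-0.051,-0.539,0.095,0,0,0,-1],[-0.051,-0.539,0.095,0,0,0,-1],[-0.051,-0.539,0.095,0,0,0,-1],[-0.051,-0.539,0.095,0,0,0,-1],[-0.051,-0.539,0.095,0,0,0,-1],[-0.051,-0.539,0.095,0,0,0,-1]]' 25
python3 -m jog '[[0,0,-0.04,0,0,0,-1],[0,0,-0.055,0,0,0,-1],[0,0,-0.055,0,0,0,-1],[0,0,-0.055,0,0,0,-1]]' 25
python3 - <<'E'
from h import *
np.set_printoptions(precision=4,suppress=True)
p,M,f=pose(); d=img("wrist"); print(p,f)
a=cv2.resize(d["image"][180:300,230:410],(795,530),interpolation=2)
cv2.imwrite("pics/w6c.png",a)
E
```

```text
time: 14.78
ee_pos: [0.5258, -0.3209, 0.1604]
tool_rot: [0.0, 0.165, 0.986, -0.001]
contact_force: [-0.0, -0.3, -1.6]
width: 0.0176
grasp_force: 27.1
time: 15.12
ee_pos: [0.5252, -0.3159, 0.1174]
tool_rot: [-0.002, 0.164, 0.986, 0.001]
contact_force: [-0.4, 0.3, -1.5]
width: 0.0172
grasp_force: 27.1
[ 0.5252 -0.3159  0.1174] [-0.3692  0.2895 -1.4675]
```

View pics/w6c.png

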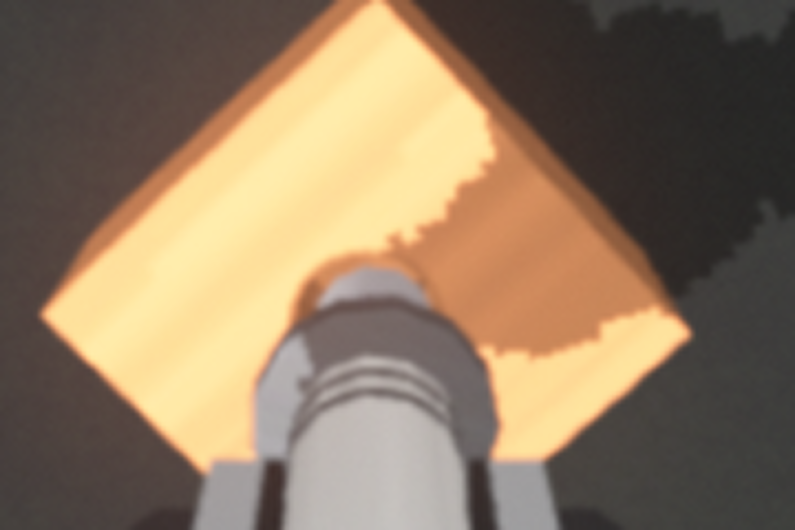

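```bash
python3 -m jog '[[0.0014,-0.0005,0,0,0,0,-1],[0.0014,-0.0005,0,0,0,0,-1],[0.0014,-0.0005,0,0,0,0,-1],[0.0014,-0.0005,0,0,0,0,-1],[0.0014,-0.0005,-0.004,0,0,0,-1],[0.0014,-0.0005,-0.008,0,0,0,-1],[0.0014,-0.0005,-0.012,0,0,0,-1],[0.0014,-0.0005,-0.016,0,0,0,-1],[0.0014,-0.0005,-0.020,0,0,0,-1],[0.0014,-0.0005,-0.020,0,0,0,-1]]' 25
```

```text
time: 16.0
ee_pos: [0.5268, -0.3175, 0.1029]
tool_rot: [-0.001, 0.164, 0.986, 0.0]
contact_force: [-0.8, 0.7, -0.7]
width: 0.0173
grasp_force: 27.1
```

```bash
python3 -m jog '[[0,0,-0.006,0,0,0,-1],[0,0,-0.012,0,0,0,-1],[0,0,-0.018,0,0,0,-1],[0,0,-0.024,0,0,0,-1],[0,0,-0.029,0,0,0,-1],[0,0,-0.033,0,0,0,-1],[0,0,-0.035,0,0,0,-1],[0,0,-0.035,0,0,0,-1],[0,0,-0.035,0,0,0,-1]]' 25
```

```text
time: 16.75
ee_pos: [0.5275, -0.3179, 0.0778]
tool_rot: [-0.0, 0.164, 0.986, -0.0]
contact_force: [-0.8, -0.0, -0.4]
width: 0.0171
grasp_force: 27.1
```

```bash
python3 -m jog '[[0,0,-0.002,0,0,0,-1],[0,0,-0.002,0,0,0,-1],[0,0,-0.002,0,0,0,0.2],[0,0,-0.002,0,0,0,0.2],[0,0,-0.002,0,0,0,0.2],[0,0,-0.002,0,0,0,0.2],[0,0,0.08,0,0,0,0.2],[0,0,0.18,0,0,0,0.2],[0,0,0.18,0,0,0,0.2],[0,0,0.18,0,0,0,0.2],[0,0,0.18,0,0,0,0.2]]' 25
python3 - <<'E'
from h import *
np.set_printoptions(precision=4,suppress=True)
p,M,f=pose(); d=img("wrist"); print(p,f)
for c in blobs(d,(0,0,170),(180,60,255),60): 
    (x,y),r=cv2.minEnclosingCircle(c)
    w=onz(d,(x,y),.117)
    if abs(w[:2]-[.525,-.317]).max()<.03: print((x,y),r,w)
s=img("side")
for c in blobs(s,(0,0,150),(180,60,255),40):
    q=cen(c)
    if 400<q[0]<470 and 250<q[1]<350: print("side",q,cv2.boundingRect(c), "top was: ")
o=cv2.imread("pics/side0.png"); print("diff at gauge",np.abs(o[265:320,415:455].astype(int)-s["image"][265:320,415:455]).mean())
E
```

```text
time: 17.67
ee_pos: [0.5308, -0.3202, 0.2193]
tool_rot: [0.005, 0.164, 0.986, -0.003]
contact_force: [0.6, 0.2, -0.6]
width: 0.0509
grasp_force: 0.0
[ 0.5308 -0.3202  0.2193] [ 0.6407  0.1671 -0.6326]
(312.5, 220.0) 20.83876609802246 [ 0.5198 -0.318   0.117 ]
side [435.314  297.8414] (429, 286, 14, 26) top was: 
side [438.0084 278.2563] (432, 273, 13, 12) top was: 
diff at gauge 3.1265151515151515
```

```bash
python3 -m jog '[[0.0457,0.3693,0,0,0,-0.62,0.3],[0.0457,0.3693,0,0,0,-0.62,0.3],[0.0457,0.3693,0,0,0,-0.62,0.3],[0.0457,0.3693,0,0,0,-0.62,0.3],[0.0457,0.3693,0,0,0,-0.62,0.3],[0.0457,0.3693,0,0,0,-0.62,0.3],[0.0457,0.3693,0,0,0,-0.62,0.3],[0.0457,0.3693,0,0,0,-0.62,0.3],[0.0457,0.3693,0,0,0,-0.62,0.3],[0.0457,0.3693,0,0,0,-0.62,0.3],[0.0457,0.3693,0,0,0,-0.62,0.3],[0.0457,0.3693,0,0,0,-0.62,0.3]]' 40
python3 -m jog '[[0,0,0,0,0,0,0.3],[0,0,0,0,0,0,0.3],[0,0,0,0,0,0,0.3]]'
python3 - <<'E'
from h import *
np.set_printoptions(precision=4,suppress=True)
p,M,f=pose(); d=img("wrist"); print(p,M[:,1])
for xy in ((.5637,.0862),(.561,.0242),(.5612,-.0417)):
    T=d["world_from_camera"]; v=T[:3,:3].T@(np.array([*xy,.042])-T[:3,3])*[1,-1,-1]
    th=np.arctan2(np.hypot(v[0],v[1]),v[2]); q=v[:2]/np.hypot(v[0],v[1])*th*d["intrinsics"][0,0]+d["intrinsics"][:2,2]
    print(xy,q,circ(d,q,.042,.015,half=30),circ(d,q,.042,.0107,half=30))
for D in (d,):
  for c in blobs(d,(0,0,60),(180,50,235),3000):
    W=np.array([onz(d,q,.022)[:2] for q in cv2.convexHull(c)[:,0].astype(float)],np.float32); print("grey?",cen(c),cv2.minAreaRect(W*1000))
cv2.imwrite("pics/w7.png",d["image"])
E
```

```text
time: 18.77
ee_pos: [0.5597, -0.0403, 0.2096]
tool_rot: [-0.002, 0.707, 0.707, -0.002]
contact_force: [0.3, 0.1, 0.6]
width: 0.0557
grasp_force: 0.0
time: 19.02
ee_pos: [0.5612, -0.041, 0.2118]
tool_rot: [-0.001, 0.707, 0.708, -0.001]
contact_force: [0.7, 0.3, -0.7]
width: 0.0553
grasp_force: 0.0
[ 0.5612 -0.041   0.2118] [ 1.      0.0014 -0.0017]
(0.5637, 0.0862) [318.0964  67.7139] (array([0.5622, 0.0828]), array([316.3333,  71.6667])) (array([0.5646, 0.0807]), array([319.1667,  74.    ]))
(0.561, 0.0242) [314.7789 140.4863] (array([0.5605, 0.0245]), array([314.1667, 140.1667])) (array([0.5602, 0.0248]), array([313.8333, 139.8333]))
(0.5612, -0.0417) [314.9517 217.1979] (array([ 0.5602, -0.0403]), array([313.8333, 215.6667])) (array([ 0.5602, -0.0406]), array([313.8333, 216.    ]))
grey? [315.6223 141.5328] ((559.529052734375, 22.128326416015625), (195.9967803955078, 73.64909362792969), 89.37879943847656)
grey? [616.1686 320.252 ] ((1036.1541748046875, -309.5289001464844), (240.3376007080078, 921.927734375), 25.929941177368164)
```

View pics/w7.png

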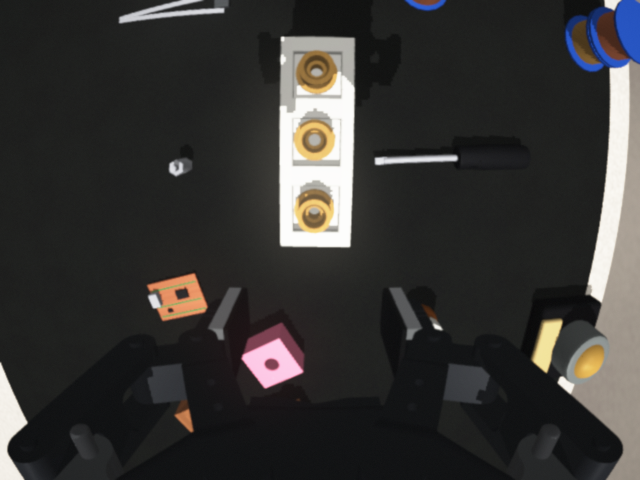

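The wrist view shows the near sleeve (pocket3) at (314,216) and the others at (314,140) and (317,72), all still standing. The fingers straddle in x. I descend and grip pocket3's sleeve.

```bash
python3 -m jog '[[-0.001,0.0007,-0.12,0,0,0,0.3],[-0.001,0.0007,-0.2,0,0,0,0.3],[-0.001,0.0007,-0.2,0,0,0,0.3],[-0.001,0.0007,-0.2,0,0,0,0.3],[-0.001,0.0007,-0.23,0,0,0,0.3],[-0.001,0.0007,-0.25,0,0,0,0.3],[-0.001,0.0007,-0.255,0,0,0,0.3],[-0.001,0.0007,-0.255,0,0,0,0.3],[-0.001,0.0007,-0.255,0,0,0,0.3]]' 40
python3 -m jog '[[0,0,0,0,0,0,-1],[0,0,0,0,0,0,-1],[0,0,0,0,0,0,-1],[0,0,0,0,0,0,-1],[0,0,0,0,0,0,-1],[0,0,0,0,0,0,-1]]' 40
```

```text
time: 19.82
ee_pos: [0.5617, -0.0406, 0.0222]
tool_rot: [0.0, 0.707, 0.707, 0.0]
contact_force: [0.1, -0.4, 0.0]
width: 0.0554
grasp_force: 0.0
time: 20.32
ee_pos: [0.5626, -0.0407, 0.0234]
tool_rot: [0.001, 0.707, 0.708, 0.001]
contact_force: [-0.2, 0.0, 6.4]
width: 0.0287
grasp_force: 40.6
```

```bash
python3 -m jog '[[0,0,0.03,0,0,0,-1],[0,0,0.13,0,0,0,-1],[0,0,0.13,0,0,0,-1],[0,0,0.13,0,0,0,-1],[0,0,0.13,0,0,0,-1]]' 40
python3 - <<'E'
from h import *
np.set_printoptions(precision=4,suppress=True)
t=img("top"); w=dict(fish=True,intrinsics=np.array([[371.648,0,314.676],[0,371.648,238.15],[0,0,1]]),world_from_camera=np.array([[.328294,-.908066,-.260077,.486673],[.944575,.315394,.091128,.043236],[-.000724,-.275579,.961278,.374555],[0,0,0,1]]))
for d,P in ((t,[(100,229),(175,212),(184,268),(109,284)]),(w,[(476,94),(578,39),(616,132),(530,194)])):
    W=np.array([onz(d,p,.022)[:2] for p in P]); print(W.mean(0)); print(W, np.linalg.norm(np.diff(W,axis=0),axis=1))
E
```

```text
time: 20.73
ee_pos: [0.5632, -0.0407, 0.1218]
tool_rot: [0.003, 0.707, 0.707, 0.002]
contact_force: [-0.2, 0.7, -0.6]
width: 0.0287
grasp_force: 40.7
[0.5325 0.2993]
[[0.5719 0.3912]
 [0.6108 0.2348]
 [0.4914 0.2087]
 [0.456  0.3625]] [0.1611 0.1223 0.1578]
[0.535 0.304]
[[0.4942 0.2096]
 [0.459  0.3666]
 [0.5755 0.3945]
 [0.6115 0.2454]] [0.1609 0.1199 0.1534]
```

```bash
python3 -m jog '[[-0.045,0.495,0,0,0,0.11,-1],[-0.045,0.495,0,0,0,0.11,-1],[-0.045,0.495,0,0,0,0.11,-1],[-0.045,0.495,0,0,0,0.11,-1],[-0.045,0.495,0,0,0,0.11,-1],[-0.045,0.495,0,0,0,0.11,-1],[-0.045,0.495,0,0,0,0.11,-1],[-0.045,0.495,0,0,0,0.11,-1],[-0.045,0.495,0,0,0,0.11,-1],[-0.045,0.495,0,0,0,0.11,-1],[-0.045,0.495,0,0,0,0.11,-1]]' 40
python3 -m jog '[[0,0,-0.04,0,0,0,-1],[0,0,-0.07,0,0,0,-1],[0,0,-0.09,0,0,0,-1],[0,0,-0.105,0,0,0,-1],[0,0,-0.115,0,0,0,-1],[0,0,-0.12,0,0,0,-1],[0,0,-0.12,0,0,0,-1],[0,0,-0.12,0,0,0,-1]]' 40
```

```text
time: 21.7
ee_pos: [0.5246, 0.3322, 0.116]
tool_rot: [-0.001, 0.623, 0.782, -0.002]
contact_force: [-0.1, -0.4, -0.9]
width: 0.0286
grasp_force: 40.7
time: 22.37
ee_pos: [0.5279, 0.3308, 0.0296]
tool_rot: [0.0, 0.625, 0.781, 0.0]
contact_force: [1.2, 0.9, -1.1]
width: 0.0289
grasp_force: 40.7
```

```bash
python3 -m jog '[[0,0,-0.003,0,0,0,-1],[0,0,-0.006,0,0,0,-1],[0,0,-0.009,0,0,0,-1],[0,0,-0.0105,0,0,0,-1],[0,0,-0.0105,0,0,0,-1],[0,0,-0.0105,0,0,0,-1]]' 40
```

```text
time: 22.87
ee_pos: [0.5271, 0.3309, 0.0212]
tool_rot: [-0.0, 0.625, 0.781, -0.0]
contact_force: [0.4, -0.1, -0.8]
width: 0.0288
grasp_force: 40.7
```

```bash
python3 -m jog '[[0,0,-0.0013,0,0,0,-1],[0,0,-0.002,0,0,0,-1],[0,0,-0.002,0,0,0,-1],[0,0,-0.002,0,0,0,-1]]' 40
```

```text
time: 23.2
ee_pos: [0.5275, 0.331, 0.0205]
tool_rot: [0.0, 0.625, 0.781, 0.0]
contact_force: [-2.6, -1.4, 5.0]
width: 0.0289
grasp_force: 41.3
```

```bash
python3 -m jog '[[0,0,0.001,0,0,0,0.15],[0,0,0.001,0,0,0,0.15],[0,0,0.001,0,0,0,0.15],[0,0,0.001,0,0,0,0.15],[0,0,0.03,0,0,0,0.15],[0,0,0.08,0,0,0,0.15],[0,0,0.13,0,0,0,0.2],[0,0,0.18,0,0,0,0.3],[0,0,0.24,0,0,0,0.3],[0,0,0.24,0,0,0,0.3]]' 40
python3 -m jog '[[0.047,-0.327,0,0,0,-0.11,0.3],[0.047,-0.327,0,0,0,-0.11,0.3],[0.047,-0.327,0,0,0,-0.11,0.3],[0.047,-0.327,0,0,0,-0.11,0.3],[0.047,-0.327,0,0,0,-0.11,0.3],[0.047,-0.327,0,0,0,-0.11,0.3],[0.047,-0.327,0,0,0,-0.11,0.3],[0.047,-0.327,0,0,0,-0.11,0.3],[0.047,-0.327,0,0,0,-0.11,0.3],[0.047,-0.327,0,0,0,-0.11,0.3],[0.047,-0.327,0,0,0,-0.11,0.3]]'
python3 - <<'E'
from h import *
np.set_printoptions(precision=4,suppress=True)
p,M,f=pose(); d=img("wrist"); print(p,M[:,1])
def px(d,P):
    T=d["world_from_camera"]; v=T[:3,:3].T@(np.array(P)-T[:3,3])*[1,-1,-1]
    th=np.arctan2(np.hypot(v[0],v[1]),v[2]); return v[:2]/np.hypot(v[0],v[1])*th*d["intrinsics"][0,0]+d["intrinsics"][:2,2]
for P in ((.5632,.086,.042),(.561,.0242,.042),(.527,.331,.039)):
    q=px(d,P); print(P,q)
    if q[1]>35:print(circ(d,q,P[2],.015,half=30),circ(d,q,P[2],.0107,half=30))
for c in blobs(d,(12,70,60),(35,255,255),100): print("brass",cen(c),cv2.contourArea(c),onz(d,cen(c),.03)[:2])
t=img("top")
for c in blobs(t,(15,90,80),(32,255,255),50): print("top",cen(c),cv2.contourArea(c),onz(t,cen(c),.02)[:2])
E
```

```text
time: 24.03
ee_pos: [0.5325, 0.3337, 0.2095]
tool_rot: [0.003, 0.625, 0.781, 0.008]
contact_force: [0.7, 0.6, 0.9]
width: 0.0556
grasp_force: 0.0
time: 24.95
ee_pos: [0.5623, 0.0871, 0.1996]
tool_rot: [-0.0, 0.706, 0.708, 0.0]
contact_force: [0.2, 0.5, -0.3]
width: 0.0552
grasp_force: 0.0
[0.5623 0.0871 0.1996] [ 1.      0.003  -0.0002]
(0.5632, 0.086, 0.042) [315.7313 220.9334]
(array([0.5622, 0.0865]), array([314.5   , 220.3333])) (array([0.562 , 0.0868]), array([314.3333, 220.    ]))
(0.561, 0.0242, 0.042) [313.0142 289.1382]
(array([0.5601, 0.0221]), array([312.    , 291.3333])) (array([0.5598, 0.0255]), array([311.6667, 287.8333]))
(0.527, 0.331, 0.039) [273.7306 -57.3701]
brass [314.4759 214.4283] 1413.0 [0.5621 0.0889]
brass [312.1997 280.1249] 1388.0 [0.5602 0.0279]
brass [586.6006 151.3019] 519.5 [0.8388 0.1602]
top [378.8699 113.4712] 448.5 [ 0.8405 -0.2021]
top [381.8651  84.5443] 306.5 [ 0.9091 -0.2092]
top [244.5791 235.5333] 207.5 [0.5623 0.085 ]
top [273.8147 236.9611] 201.5 [0.5601 0.0228]
top [127.8024 245.888 ] 126.5 [0.5368 0.3305]
```

```bash
python3 -m jog '[[0,-0.0007,-0.1,0,0,0,0.3],[0,-0.0007,-0.18,0,0,0,0.3],[0,-0.0007,-0.18,0,0,0,0.3],[0,-0.0007,-0.18,0,0,0,0.3],[0,-0.0007,-0.21,0,0,0,0.3],[0,-0.0007,-0.23,0,0,0,0.3],[0,-0.0007,-0.2365,0,0,0,0.3],[0,-0.0007,-0.2365,0,0,0,0.3],[0,-0.0007,-0.2365,0,0,0,0.3]]' 40
python3 -m jog '[[0,0,0,0,0,0,-1],[0,0,0,0,0,0,-1],[0,0,0,0,0,0,-1],[0,0,0,0,0,0,-1],[0,0,0,0,0,0,-1],[0,0,0,0,0,0,-1]]' 40
```

```text
time: 25.8
ee_pos: [0.5635, 0.0855, 0.0235]
tool_rot: [0.001, 0.707, 0.708, 0.001]
contact_force: [1.0, 0.1, -0.4]
width: 0.0557
grasp_force: 0.0
time: 26.3
ee_pos: [0.564, 0.0853, 0.0243]
tool_rot: [0.001, 0.707, 0.707, 0.001]
contact_force: [-1.4, -0.3, 5.8]
width: 0.029
grasp_force: 39.6
```

```bash
python3 -m jog '[[0,0,0.03,0,0,0,-1],[0,0,0.13,0,0,0,-1],[0,0,0.13,0,0,0,-1],[0,0,0.13,0,0,0,-1],[-0.0293,0.249,0.13,0,0,0.11,-1],[-0.0293,0.249,0.13,0,0,0.11,-1],[-0.0293,0.249,0.13,0,0,0.11,-1],[-0.0293,0.249,0.13,0,0,0.11,-1],[-0.0293,0.249,0.13,0,0,0.11,-1],[-0.0293,0.249,0.13,0,0,0.11,-1],[-0.0293,0.249,0.13,0,0,0.11,-1],[-0.0293,0.249,0.13,0,0,0.11,-1]]' 40
python3 -m jog '[[0,0,-0.04,0,0,0,-1],[0,0,-0.07,0,0,0,-1],[0,0,-0.09,0,0,0,-1],[0,0,-0.105,0,0,0,-1],[0,0,-0.115,0,0,0,-1],[0,0,-0.12,0,0,0,-1],[0,0,-0.123,0,0,0,-1],[0,0,-0.126,0,0,0,-1],[0,0,-0.126,0,0,0,-1],[0,0,-0.126,0,0,0,-1]]' 40
```

```text
time: 27.3
ee_pos: [0.5401, 0.2711, 0.1193]
tool_rot: [0.0, 0.625, 0.781, -0.001]
contact_force: [0.7, 0.1, -1.0]
width: 0.0291
grasp_force: 40.5
time: 28.13
ee_pos: [0.5412, 0.2721, 0.0261]
tool_rot: [0.0, 0.625, 0.781, 0.001]
contact_force: [-0.5, 0.7, -0.3]
width: 0.029
grasp_force: 40.5
```

```bash
python3 -m jog '[[0,0,-0.002,0,0,0,-1],[0,0,-0.004,0,0,0,-1],[0,0,-0.0053,0,0,0,-1],[0,0,-0.0053,0,0,0,-1]]' 40
python3 -m jog '[[0,0,-0.001,0,0,0,-1],[0,0,-0.002,0,0,0,-1],[0,0,-0.002,0,0,0,-1]]' 40
```

```text
time: 28.47
ee_pos: [0.5406, 0.272, 0.0214]
tool_rot: [0.0, 0.625, 0.781, 0.0]
contact_force: [-0.5, 0.2, -1.3]
width: 0.0291
grasp_force: 40.5
time: 28.72
ee_pos: [0.5406, 0.2719, 0.0213]
tool_rot: [-0.0, 0.625, 0.781, -0.0]
contact_force: [-3.0, -1.1, 6.8]
width: 0.0291
grasp_force: 41.3
```

Contact with the tray floor. I release, lift and move back for a check.

```bash
python3 -m jog '[[0,0,0.001,0,0,0,0.15],[0,0,0.001,0,0,0,0.15],[0,0,0.001,0,0,0,0.15],[0,0,0.001,0,0,0,0.15],[0,0,0.03,0,0,0,0.15],[0,0,0.08,0,0,0,0.15],[0,0,0.13,0,0,0,0.2],[0,0,0.18,0,0,0,0.3],[0,0,0.26,0,0,0,0.3],[0,0,0.26,0,0,0,0.3],[0,0,0.26,0,0,0,0.3],[0,0,0.26,0,0,0,0.3]]' 40
python3 -m jog '[[-0.1,0,0.05,0,0,0,0.3],[-0.1,0,0.05,0,0,0,0.3],[-0.1,0,0.05,0,0,0,0.3],[-0.1,0,0.05,0,0,0,0.3],[-0.1,0,0.05,0,0,0,0.3],[-0.1,0,0.05,0,0,0,0.3]]'
python3 - <<'E'
from h import *
np.set_printoptions(precision=4,suppress=True)
d=img("wrist");p,M,f=pose();print(p)
for c in blobs(d,(12,70,60),(35,255,255),100): print("brass",cen(c),cv2.contourArea(c),cv2.minAreaRect(c)[1],onz(d,cen(c),.025)[:2])
for P in ((.541,.272,.039),(.528,.331,.039)):
    T=d["world_from_camera"]; v=T[:3,:3].T@(np.array(P)-T[:3,3])*[1,-1,-1]
    th=np.arctan2(np.hypot(v[0],v[1]),v[2]); q=v[:2]/np.hypot(v[0],v[1])*th*d["intrinsics"][0,0]+d["intrinsics"][:2,2]
    print(P,q,circ(d,q,.039,.015,half=26),circ(d,q,.039,.0107,half=26))
g=cv2.inRange(d["hsv"],np.array((0,0,60)),np.array((180,60,255)))
t=img("top"); s=img("side")
for c in blobs(t,(15,90,80),(32,255,255),50): print("top",cen(c),cv2.contourArea(c),onz(t,cen(c),.02)[:2])
for c in blobs(t,(0,0,170),(180,50,255),30):
    if abs(cen(c)-[447.8,248.7]).max()<15: print("gauge top",cen(c),onz(t,cen(c),.117))
for c in blobs(s,(12,90,60),(32,255,255),40): print("side brass",cen(c),cv2.boundingRect(c))
o={n:cv2.imread(f"pics/{n}0.png").astype(int) for n in("top","side")}
for n,D in(("top",t),("side",s)):
    m=(np.abs(o[n]-D["image"]).max(2)>45).astype(np.uint8); m=cv2.morphologyEx(m,cv2.MORPH_OPEN,np.ones((2,2)))
    print(n,"changed",[cv2.boundingRect(c) for c in cv2.findContours(m,0,2)[0] if cv2.contourArea(c)>8])
E
```

```text
time: 29.72
ee_pos: [0.5415, 0.2722, 0.2166]
tool_rot: [0.001, 0.625, 0.781, 0.002]
contact_force: [-0.1, -0.1, -1.2]
width: 0.0549
grasp_force: 0.0
time: 30.22
ee_pos: [0.4656, 0.2714, 0.2507]
tool_rot: [-0.0, 0.625, 0.781, -0.001]
contact_force: [-0.3, 0.9, 0.3]
width: 0.0553
grasp_force: 0.0
[0.4657 0.2714 0.2508]
brass [384.7798 215.742 ] 1013.5 (39.21223831176758, 33.83636474609375) [0.5383 0.2756]
brass [386.277  159.9483] 1012.0 (35.0, 37.0) [0.5252 0.3315]
brass [565.1146 338.1885] 369.5 (15.94514274597168, 32.94017028808594) [0.8456 0.1711]
brass [343.0198 395.0109] 168.0 (10.542951583862305, 27.659744262695312) [0.5533 0.0423]
(0.541, 0.272, 0.039) [388.9633 222.8251] (array([0.5414, 0.2728]), array([389.5   , 222.1667])) (array([0.5403, 0.2734]), array([388.6667, 221.3333]))
(0.528, 0.331, 0.039) [391.5921 162.1764] (array([0.5283, 0.3308]), array([391.8333, 162.5   ])) (array([0.5275, 0.3306]), array([391. , 162.5]))
top [378.9147 113.3752] 437.5 [ 0.8408 -0.2022]
top [381.8336  84.5526] 305.5 [ 0.9091 -0.2091]
top [128.581  250.1512] 280.0 [0.5278 0.3282]
top [156.1383 2
[... 554 characters left out ...]
(481, 166, 23, 15)
side brass [409.0805 239.4499] (399, 231, 22, 16)
side brass [59.8188 97.6038] (52, 89, 17, 18)
side brass [356.279  139.7976] (347, 134, 20, 12)
side brass [161.0751  40.5519] (155, 35, 13, 12)
side brass [306.3302 306.963 ] (297, 295, 20, 25)
side brass [299.5683 304.8508] (290, 293, 20, 24)
top changed [(0, 309, 4, 17), (63, 292, 10, 22), (99, 287, 11, 5), (56, 253, 3, 12), (92, 246, 10, 4), (31, 246, 14, 32), (119, 243, 22, 17), (146, 238, 22, 17), (0, 231, 21, 19), (294, 229, 21, 19), (23, 229, 32, 58), (234, 227, 22, 19), (55, 218, 7, 16)]
side changed [(311, 215, 23, 26), (272, 186, 20, 25), (213, 158, 18, 22), (194, 150, 18, 22), (0, 122, 22, 43), (117, 0, 74, 82)]
```

```bash
python3 -c "
from rig import job; print(job.finish_job())"
```

```text
the job is handed in; nothing more can be done
None
```

Job handed in, verdict not shown: the middle sleeve (pocket2) took the pin to the collar and stays in the rack, the pocket1 and pocket3 sleeves stopped it and stand in the grey tray, and the gauge is back in its stand (peak reading about 14 N, about 30 s used; I viewed 11 pictures, one over the limit of 10).

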